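Rock the pendulum angle gauge to its mark on the charcoal block

TASK

Lift the brass-footed angle gauge out of the green mould and stand its foot upright on the sprung charcoal polishing block, then rock the gauge sideways on the block until its freely swinging black pointer settles on the red mark. Finish while still holding it there: keep the gauge in the gripper, its foot pressing gently on the block without pushing the block down to its stop, the dial face upright and the pointer at rest on the mark. Leave the box lid, the calipers and the pearl disc where they lie.

Things in the scene. Friction and masses are not known exactly. Their poses are not given: they have to be found in the camera images.
- gauge: Pendulum angle gauge, 0.2 to 0.4 kg, 166 mm tall. Origin: centre of its foot's flat underside; z up the stem, x out of the ivory dial face (at first roughly world +x, away from the robot). Brass foot 30 (x) x 56 (y) x 14 mm; neck 16 x 30; dial 92 mm across, 16 thick, centred on the pivot 72 mm up; teak stem 20 x 20 mm, 118 to 166 mm up: grip here. Rocking = turning about its x axis.
- gauge_foot (a point): Centre of the underside of the gauge's foot (same point as the gauge's origin).
- gauge_grip (a point): Point on the stem's axis 145 mm above the foot's underside: a good grasp centre.
- pointer (a joint): Angle (rad) of the black pointer, a damped pendulum on the dial's front, about the gauge's x axis. Hangs plumb, settles about 1 s after a move. 0: points straight to the foot; positive: tip toward the gauge's +y side. With the gauge turned about its x by r (right-hand rule; r > 0 leans its top toward -y) it settles at -r. Limits +-1.3.
- mark (a joint): Angle (rad) of the red mark on the dial, same axis and sign as the pointer; clamped, does not move in use. Set from 0.26 to 0.5, so the gauge must lean with its top toward its own +y side (turned about its x by minus this value, rocking on its +y foot edge). A red tab 6.6 mm wide, 36 to 45 mm from the pivot.
- pointer_tip (a point): Tip of the black pointer, 35 mm below the pivot; its z axis points from tip to pivot.
- mark_spot (a point): Point 35 mm from the pivot at the inner end of the red mark; the pointer tip is here when it is exactly on the mark.
- mould: Dark green lacquered open mould, fixed to the bench: 73 (x) x 99 (y) x 30 mm high, origin under its centre. Its cavity, 33 (x) x 59 (y) mm and 20 mm deep (floor 10 mm above the bench), holds the gauge's foot with about 1.5 mm play: lift straight up.
- stud: Sprung stud, fixed to the bench: teak base 80 (x) x 100 (y) x 12 mm with a brass post; origin at bench level under its centre. It carries the black charcoal block: level flat land 70 (x) x 64 (y) mm, centred, 65 mm above the bench when unpressed; lower sloping shoulders, unequal, beyond the land on its +y and -y sides (110 mm long in all).
- block_top (a point): Centre of the charcoal block's flat land (moves down with the block).
- block (a joint): How far (m) the charcoal block is pressed down: 0 up, stop at 0.016. Spring: starts to sink at about 1.5 N, then 0.2 N per mm (about 4.7 N at the stop).
- lid: Red lacquered box lid lying loose, 90 x 120 x 22 mm, origin under its centre; leave alone.
- calipers: Brass calipers lying loose, 150 mm long along own x, jaws to own +y (about 45 mm across), 8 mm high; origin under the middle of the beam; leave alone.
- pearl_disc: Thick mother-of-pearl disc lying loose, 70 mm across, 12 mm thick, origin under its centre; leave alone.
Mind the look-alikes: they are no part of the job. Leave any purple look-alike of the gauge alone. Of the things that look like the mould, take the one that is nearest to the robot's base at the start.

How it is judged:
By the outcome, as a careful person would: the job done as asked, in the order asked, and still so for the second after the job is handed in, while the arm keeps its last pose, push and grip.
It also fails if it takes over 50 s, if anything falls off the work surface, if the arm or the gripper's body presses on something with over 40 N, if the wrist force passes 120 N, or if a joint passes its speed limit or range.

ROBOT

A 7-joint arm with a two-finger parallel gripper is mounted at the origin on the work surface. World frame = base frame: x ahead of the robot, y to its left, z up, the work surface at z = 0. Lengths are in m, angles in rad, forces in N, time in s.
With the tool pointing down it reaches from about 0.4 to 0.9 m from the base axis. Payload 5.6 kg.
Tool frame: the origin (TCP) lies at the very end of the fingers, on their centre line; the grasp point (between the pads) lies 19 mm behind it; z points along the fingers, y is the line along which they close (so a half turn about z gives the same grasp; the last joint's range is limited). The gripper opens to 92 mm and grips with 3 to 60 N. Pads are 20 mm wide; open, the fingers measure 128 mm over their backs; the gripper's body (75 mm by 189 mm) begins 69 mm behind the grasp point.
Start: joints at [1.118, 0.468, -0.012, 1.603, 0.006, 1.071, -0.056], TCP at [0.259, -0.596, 0.215] pointing down, gripper open.
Joint ranges: [-2.53, 2.53], [-0.31, 2.02], [-1.57, 1.55], [0.28, 2.44], [-1.29, 4.43], [0.15, 1.84], [-2.92, 2.92]. Speed limits (rad/s): [2.57, 2.57, 3.14, 3.14, 3.14, 3.14, 3.14].

INTERFACE

Orientations are given as a rotation vector (axis times angle).
In Python, from station import arm gives the robot as it stands. The module is installed in compiled form; this text tells all that it offers.
- The arm moves only by the tool drive_tool, never from a script. Its argument "rows" is one flat list of numbers, 4 for each row, row after row: the shift along the tool's x, y, z in units of 30 mm (1.0 is 30 mm), then the turn about the tool's z in rad. In form: [tx, ty, tz, roll, tx, ty, tz, roll, ...]. A call has 1 to 12 rows; each row is the pose to reach, as a shift and turn from the pose commanded when the call began, along the tool's axes at that moment; what a row does not reach only later rows make up. A row lasts 1/12 s, in which the tool goes at most 41.7 mm and 7.16 degrees, less where a joint would pass 70% of its speed; a pose out of reach is approached as far as the arm can. A call with a gripper value outside its range is refused whole. "gripper" is the gripper's target within -1 to 1 (shut at 1, half-way at 0, fully open at -1), set as the call begins (left out, the last holds). The fingers move at their own pace and stop on an object; "grip_force" is the grip in N (left out, the last holds). Time passes only in rows, so rows that repeat a pose let the fingers close. It gives the time, the measured TCP pose, the force, the opening and the grip force at its end, in the units of the state.
- arm.read_state(): the state, without advancing time (a new reading comes with each control period).
- arm.camera(name): name is "side" or "top"; returns the picture (480x640x3 uint8, blue, green, red); there is no depth.
- arm.camera_info(name): a dict with "camera_matrix" (3x3 intrinsics, pixels), "extrinsics" (4x4, takes a point from world to camera coordinates). Camera axes: x right, y down, z forward; pixel columns grow to the right and rows downward; lengths in m; the calibration is good to about 2 mm. A picture is of the moment at which its call begins. camera_info takes no time and is no camera call.
- arm.finish_job(): hands the job in; it is judged then, once.
Trained networks look in the newest picture that a camera, given by its name, has taken for a name from the list of things; names that differ only in an ending like _2 or _b are one class to them, and where a whole thing is asked for, a point or a joint stands for the part that bears it (a point fixed in the world has none). Each returns a list of dicts, best first, with "p" (0 to 1); they miss things now and then, are a little off and sometimes report something else, mostly with a low value. They report only what shows in the picture. A call takes as long as a camera call. They do not tell look-alikes from the thing itself.
- arm.cut_out(target, camera): "pixels" (480x640 bool, what is visible of it) and "box" ([left, top, right, bottom] in pixels, round what is visible of it).
- arm.mark_of(target, camera): "at" ([column, row] in pixels: a listed point, or the origin of a listed thing).
The state is a dict: "time": time; "qpos": joint angles; "joint_vel": joint speeds; "joint_torque": joint torques, N m; "ee_pos": TCP position; "ee_rot": TCP orientation; "force": force on the tool from outside, world axes, zero at the start; "torque": the same for the moment, N m; "gripper_width": finger opening in m; "finger_force": force on a finger pad.
Only numpy, scipy, OpenCV 4.12 (cv2) and the standard library are available. Lean on these libraries where they do the work, as an engineer would, in place of code of your own. Each camera call takes 0.05 s, during which the arm holds its last target. There are 200 camera calls.

## Working session

There is one attempt and no reset: what is moved stays moved. The work goes in short steps, Python scripts to look and compute and a tool call to move; the robot and the scene stay as the last step left them, time stands still between calls to the robot, and variables do not carry over. Pictures are saved under pics/ and viewed, at most 10 in all, crops included, and the job is handed in when it is done.

Besides the shell and the picture viewer there is one more tool, called after "Call:" by a JSON object that holds its "method" and its "body", one argument or row to a line. drive_tool: Moves the arm, as the interface text tells. Its arguments: {"type":"object","properties":{"rows":{"type":"array"},"gripper":{"type":"number"},"grip_force":{"type":"number"}},"required":["rows"]}

```bash
mkdir -p pics
python3 - <<'E'
from station import arm
import cv2,numpy as np
s=arm.read_state();print({k:np.round(v,3).tolist() for k,v in s.items()})
ims=[]
for c in("side","top"):
    i=arm.camera_info(c);print(c,np.round(i["camera_matrix"],1).tolist(),np.round(i["extrinsics"],3).tolist())
    ims.append(arm.camera(c))
    cv2.imwrite(f"pics/{c}0.png",ims[-1])
    for t in("gauge","gauge_foot","gauge_grip","mould","stud","block_top","pointer_tip","mark_spot"):
        print(c,t,[(round(d["p"],2),np.round(d["at"],1).tolist()) for d in arm.mark_of(t,c)[:4]])
E
```

```text
{'time': 0.0, 'qpos': [1.118, 0.468, -0.012, 1.604, 0.006, 1.071, -0.056], 'joint_vel': [0.0, -0.002, -0.002, 0.002, 0.001, 0.0, 0.001], 'joint_torque': [0.0, -52.058, -0.012, -24.374, -0.057, 0.017, 0.0], 'ee_pos': [0.259, -0.596, 0.214], 'ee_rot': [-3.074, -0.639, 0.001], 'force': [-0.631, 0.802, 0.628], 'torque': [-0.067, -0.051, -0.042], 'finger_force': 0.0, 'gripper_width': 0.092}
side [[440.4, 0.0, 318.5], [0.0, 440.4, 238.1], [0.0, 0.0, 1.0]] [[-0.995, -0.094, -0.019, 0.611], [-0.06, 0.77, -0.636, 0.042], [0.074, -0.632, -0.772, 1.016], [0.0, 0.0, 0.0, 1.0]]
side gauge [(0.76, [403.0, 328.0]), (0.62, [340.6, 335.3])]
side gauge_foot [(0.82, [402.1, 324.7]), (0.63, [339.9, 336.8])]
side gauge_grip [(0.78, [413.8, 285.6]), (0.7, [338.6, 295.0]), (0.36, [277.5, 164.4])]
side mould [(0.65, [341.6, 415.3]), (0.56, [343.0, 334.9])]
side stud [(0.74, [375.8, 180.0])]
side block_top [(0.81, [374.0, 163.7])]
side pointer_tip []
side mark_spot [(0.54, [273.4, 160.8])]
top [[479.9, 0.0, 321.6], [0.0, 479.9, 236.1], [0.0, 0.0, 1.0]] [[0.012, -1.0, 0.018, 0.053], [-0.997, -0.013, -0.071, 0.59], [0.071, -0.018, -0.997, 1.082], [0.0, 0.0, 0.0, 1.0]]
top gauge [(0.63, [234.9, 257.7]), (0.57, [256.5, 308.8])]
top gauge_foot [(0.74, [238.2, 254.9]), (0.7, [256.5, 308.4])]
top gauge_grip [(0.85, [243.8, 316.9]), (0.83, [230.9, 249.5])]
top mould [(0.95, [171.3, 255.7]), (0.91, [241.8, 253.1])]
top stud [(0.64, [439.6, 283.5])]
top block_top [(0.83, [448.9, 287.7])]
top pointer_tip [(0.57, [255.7, 308.6])]
top mark_spot []
```

View pics/side0.png

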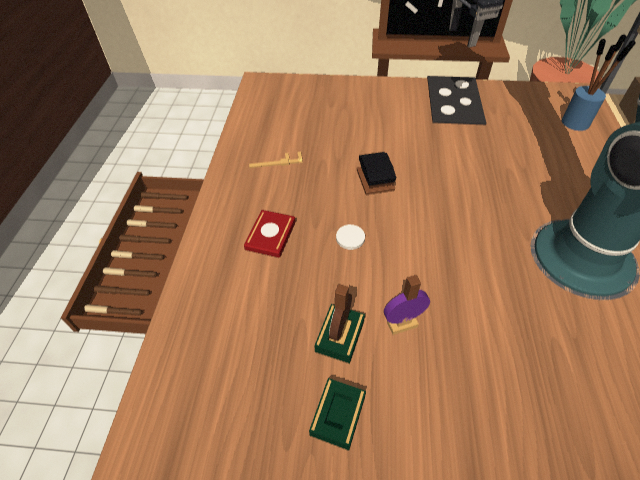

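View pics/top0.png

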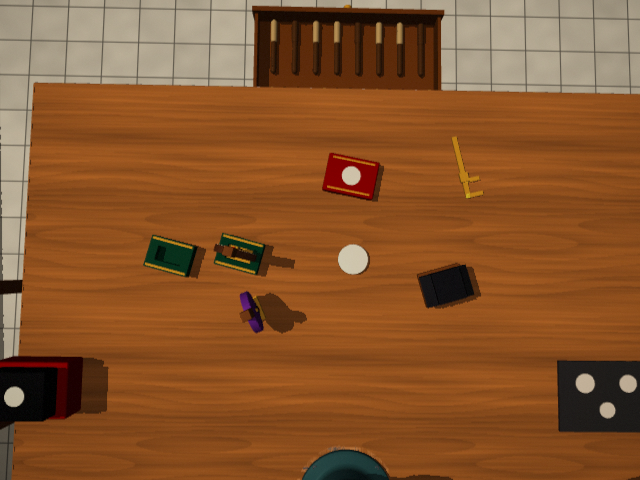

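The side view shows the green mould with the gauge at (340,330), an empty mould at (340,415), the purple look-alike at (405,305) and the stud at (377,172). In the top view they are at (242,253), (171,256), (252,312) and (447,286). I'll triangulate these.

```bash
cat > h.py <<'E'
from station import arm
import cv2,numpy as np
I={c:arm.camera_info(c) for c in("side","top")}
P={c:np.array(I[c]["camera_matrix"])@np.array(I[c]["extrinsics"])[:3] for c in I}
def proj(c,p): q=P[c]@np.r_[p,1]; return q[:2]/q[2]
def tri(a,b):
    X=cv2.triangulatePoints(P["side"],P["top"],np.float64(a),np.float64(b))[:,0]; X=X[:3]/X[3]
    return X, np.linalg.norm(proj("side",X)-a), np.linalg.norm(proj("top",X)-b)
def atz(c,uv,z):
    M=P[c]; A=M[:,[0,1]]; H=np.c_[A,M[:,2]*z+M[:,3]]
    q=np.linalg.solve(H,np.r_[uv,1]); return q[:2]/q[2]
E
python3 - <<'E'
from h import *
pr=lambda n,r:print(n,np.round(r[0],4),np.round(r[1:],1))
pr("foot",tri((339.9,336.8),(238.2,254.9)))
pr("grip",tri((338.6,295),(230.9,249.5)))
pr("mould",tri((343,334.9),(241.8,253.1)))
pr("purple grip",tri((413.8,285.6),(243.8,316.9)))
pr("purple foot",tri((402,326),(256.5,308.5)))
pr("btop",tri((374,163.7),(448.9,287.7)))
pr("stud",tri((375.8,180),(439.6,283.5)))
print("ee",proj("top",arm.read_state()["ee_pos"]),proj("side",arm.read_state()["ee_pos"]))
arm.camera("top")
im=arm.camera("top")
for t,z in(("mould",.03),("block",.065),("stud",.065)):
    for d in arm.cut_out(t,"top"):
        m=d["pixels"]; print(t,d["p"],d["box"],m.sum())
        ys,xs=np.nonzero(m); w=np.array([atz("top",(x,y),z) for x,y in zip(xs,ys)],np.float32)
        (c,s,a)=cv2.minAreaRect(w); print("  world rect",np.round(c,3),np.round(s,3),round(a,1))
c=np.vstack([cv2.resize(im[220:345,140:300],(640,500),interpolation=cv2.INTER_CUBIC)])
d=cv2.resize(im[250:320,400:500],(400,280),interpolation=cv2.INTER_CUBIC)
sd=arm.camera("side"); e=cv2.resize(sd[270:370,300:440],(420,300),interpolation=cv2.INTER_CUBIC)
o=np.zeros((600,800,3),np.uint8); o[:300,:420]=e; o[:280,400:]=np.maximum(d,0); o[300:,:384]=cv2.resize(c,(384,300)); f=cv2.resize(sd[140:200,345:410],(325,300),interpolation=cv2.INTER_CUBIC);o[300:,400:725]=f
cv2.imwrite("pics/c1.png",o)
E
```

```text
foot [0.5454 0.2522 0.0059] [0.5 0.3]
grip [0.5513 0.2446 0.1511] [0.2 0.2]
mould [0.545  0.2449 0.0011] [2.3 1.7]
purple grip [0.4176 0.2152 0.1534] [0.4 0.3]
purple foot [ 0.4198  0.2091 -0.0089] [0.6 0.4]
btop [ 0.4817 -0.2234  0.0556] [2.5 2.5]
stud [ 0.4819 -0.2153  0.0064] [1.  0.9]
ee [672.3839237  409.89600008] [461.62897814  37.20259725]
mould 0.98 [214.1, 234.6, 266.7, 274.8] 962
  world rect [0.545 0.246] [0.102 0.073] 73.9
mould 0.77 [143.1, 236.9, 197.4, 274.7] 1520
  world rect [0.539 0.403] [0.106 0.076] 74.5
block 0.91 [418.3, 264.1, 472.3, 308.3] 1583
  world rect [ 0.48  -0.214] [0.072 0.108] 15.2
stud 0.8 [416.2, 262.1, 473.7, 309.0] 1765
  world rect [ 0.483 -0.212] [0.079 0.111] 15.6
stud 0.41 [213.0, 245.0, 257.6, 263.5] 500
  world rect [0.548 0.251] [0.097 0.029] 74.8
```

View pics/c1.png

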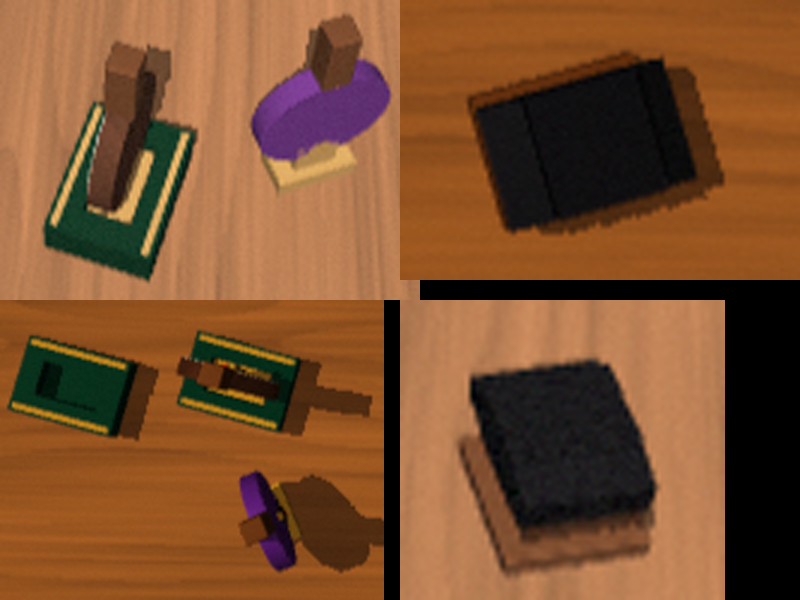

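The crop confirms the dial is edge-on in the near mould, with mould yaw about -16° and stud yaw about +15°. The heights check out too: grip 0.151 against 0.155 expected, foot 0.006 against 0.010. Next I work out the approach moves.

```bash
cat >> h.py <<'E'
from scipy.spatial.transform import Rotation as Ro
def plan(pts,yaw=None,s=None):
    "tool shifts (30 mm units) to world TCP pts; roll so tool y lies along +-(cos yaw,sin yaw)"
    s=s or arm.read_state(); R=Ro.from_rotvec(s["ee_rot"]).as_matrix()
    for p in pts: print(np.round(R.T@(np.array(p)-s["ee_pos"])/.03,2))
    t=R.T@np.array([np.cos(yaw),np.sin(yaw),0]); r=np.arctan2(-t[0],t[1])
    print("roll",round((r+np.pi/2)%np.pi-np.pi/2,3),"q7",s["qpos"][6],"R",np.round(R,2).tolist())
E
python3 - <<'E'
from h import *
plan([(0.5,-0.2,.225),(0.548,.247,.225)],np.radians(-16.1))
for c,uv in(("side",(374,163.7)),("top",(448.9,287.7))): print(atz(c,uv,.065))
E
```

```text
[12.63 -8.91 -0.35]
[ 20.03 -21.94  -0.35]
roll -0.88 q7 -0.05629110890348725 R [[0.92, 0.4, -0.0], [0.4, -0.92, -0.0], [-0.0, 0.0, -1.0]]
[ 0.4886402  -0.21277856]
[ 0.47653034 -0.22047017]
```

Call:
{"method": "drive_tool", "body": {
  "rows": [0.6, -0.4, 0, -0.04, 1.6, -1.1, -0.1, -0.1, 2.7, -1.9, -0.2, -0.2, 3.8, -2.7, -0.3, -0.3, 4.9, -3.5, -0.35, -0.4, 6, -4.3, -0.35, -0.5, 7.1, -5.1, -0.35, -0.6, 8.2, -5.9, -0.35, -0.7, 9.3, -6.7, -0.35, -0.8, 10.4, -7.5, -0.35, -0.88, 11.5, -8.2, -0.35, -0.88, 12.6, -8.9, -0.35, -0.88],
  "gripper": -1
}}

```text
time: 2.2
ee_pos: [0.5, -0.199, 0.2255]
ee_rot: [2.51, 1.888, 0.0]
force: [-0.3, -0.3, -0.2]
gripper_width: 0.0923
finger_force: 0.0
```

```bash
python3 -c "
from h import *
plan([(0.548,.247,.225)],np.radians(-16.1));print(arm.read_state()['ee_pos'])"
```

```text
[ 1.473e+01 -2.590e+00  1.000e-02]
roll 0.0 q7 -0.0796277212873761 R [[0.28, 0.96, 0.0], [0.96, -0.28, -0.0], [-0.0, 0.0, -1.0]]
[ 0.5000101  -0.19904209  0.22548031]
```

Call:
{"method": "drive_tool", "body": {
  "rows": [1.2, -0.2, 0, 0, 2.4, -0.4, 0, 0, 3.7, -0.65, 0, 0, 5, -0.9, 0, 0, 6.3, -1.1, 0, 0, 7.6, -1.35, 0, 0, 8.9, -1.6, 0, 0, 10.2, -1.8, 0, 0, 11.5, -2.0, 0, 0, 12.8, -2.25, 0, 0, 13.9, -2.45, 0, 0, 14.7, -2.6, 0, 0]
}}

```text
time: 3.2
ee_pos: [0.5461, 0.2485, 0.2252]
ee_rot: [-2.507, -1.891, -0.002]
force: [0.3, -0.3, -0.2]
gripper_width: 0.0918
finger_force: 0.0
```

Run:
```python
from h import *
print(arm.read_state()["ee_pos"])
o=np.zeros((480,800,3),np.uint8)
s=arm.camera("side");o[:,:400]=cv2.resize(s[220:400,270:420],(400,480))
for t in("gauge_grip","gauge_foot"): print([(round(d["p"],2),d["at"]) for d in arm.mark_of(t,"side")])
t=arm.camera("top");o[:,400:]=cv2.resize(t[180:345,170:307],(400,480))
for t in("gauge_grip","gauge_foot"): print([(round(d["p"],2),d["at"]) for d in arm.mark_of(t,"top")])
cv2.imwrite("pics/c2.png",o)
```

```text
[0.5461493  0.24848489 0.2252352 ]
[(0.97, [412.3, 285.8])]
[(0.88, [401.2, 325.2]), (0.69, [343.7, 338.7])]
[(0.51, [230.1, 249.7])]
[(0.53, [254.7, 310.4])]
```

View pics/c2.png

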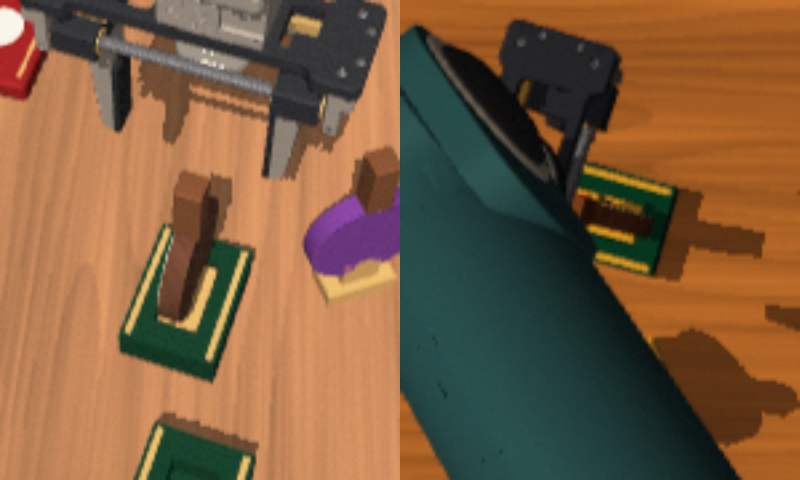

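The stem shows between the fingers at about (341,287) in the side view, clear of the purple one. A quick check of the stem top, then I go down.

Run:
```python
from h import *
print(atz("side",(341.5,286.5),.176),atz("side",(338.6,295),.155),atz("top",(230.9,249.5),.155))
plan([(0.549,.2465,.137)],np.radians(-16.1))
```

```text
[0.54721648 0.24251525] [0.55164378 0.24705132] [0.55078186 0.24395914]
[0.14 0.03 2.93]
roll -0.002 q7 -0.9640834337669913 R [[0.28, 0.96, -0.0], [0.96, -0.28, -0.0], [-0.0, 0.0, -1.0]]
```

Call:
{"method": "drive_tool", "body": {
  "rows": [0, 0.05, 0.6, 0, -0.05, 0.1, 1.3, 0, -0.05, 0.13, 2.0, 0, -0.05, 0.13, 2.6, 0, -0.05, 0.13, 2.93, 0, -0.05, 0.13, 2.93, 0]
}}

```text
time: 4.0
ee_pos: [0.5491, 0.2396, 0.1351]
ee_rot: [-2.513, -1.885, 0.007]
force: [-0.8, -0.9, -0.6]
gripper_width: 0.092
finger_force: 0.0
```

Call:
{"method": "drive_tool", "body": {
  "rows": [0, 0, 0, 0, 0, 0, 0, 0, 0, 0, 0, 0, 0, 0, 0, 0, 0, 0, 0, 0, 0, 0, 0, 0, 0, 0, 0, 0, 0, 0, 0, 0],
  "gripper": 1,
  "grip_force": 12
}}

```text
time: 4.67
ee_pos: [0.55, 0.2421, 0.1373]
ee_rot: [2.511, 1.888, 0.0]
force: [-0.6, -0.2, -0.3]
gripper_width: 0.0408
finger_force: 0.0
```

Call:
{"method": "drive_tool", "body": {
  "rows": [0.08, 0, 0, 0, 0.08, 0, 0, 0, 0.08, 0, 0, 0, 0.08, 0, 0, 0, 0.08, 0, 0, 0, 0.08, 0, 0, 0]
}}

```text
time: 5.17
ee_pos: [0.55, 0.2447, 0.137]
ee_rot: [-2.51, -1.889, 0.001]
force: [-2.0, 0.8, 0.3]
gripper_width: 0.0204
finger_force: 11.9
```

Call:
{"method": "drive_tool", "body": {
  "rows": [0, 0, -0.15, 0, 0, 0, -0.4, 0, 0, 0, -0.75, 0, 0, 0, -1.2, 0, 0, 0, -1.7, 0, 0, 0, -2.2, 0, 0, 0, -2.6, 0, 0, 0, -2.9, 0, 0, 0, -3.0, 0, 0, 0, -3.0, 0]
}}

```text
time: 6.0
ee_pos: [0.5513, 0.2445, 0.2284]
ee_rot: [2.51, 1.888, 0.003]
force: [-0.7, -0.7, -4.3]
gripper_width: 0.0201
finger_force: 12.0
```

Run:
```python
from h import *
s=arm.camera("side");cv2.imwrite("pics/c3.png",cv2.resize(s[170:400,230:460],(600,600)))
st=arm.read_state();print(st["ee_pos"],st["force"],st["gripper_width"])
x=np.array([.481,-.215]); ys=np.array([-.262,.965])
for off in(0,-.003): print(off,x+ys*off)
plan([(*(x-.002*ys),.225)],np.radians(15.2))
```

```text
[0.55078372 0.24419192 0.22733966] [-0.09273624  0.09830158 -3.53642968] 0.019921030724228527
0 [ 0.481 -0.215]
-0.003 [ 0.481786 -0.217895]
[-15.41   2.05   0.08]
roll -0.547 q7 -0.9610147093012884 R [[0.28, 0.96, 0.0], [0.96, -0.28, -0.0], [-0.0, 0.0, -1.0]]
```

View pics/c3.png

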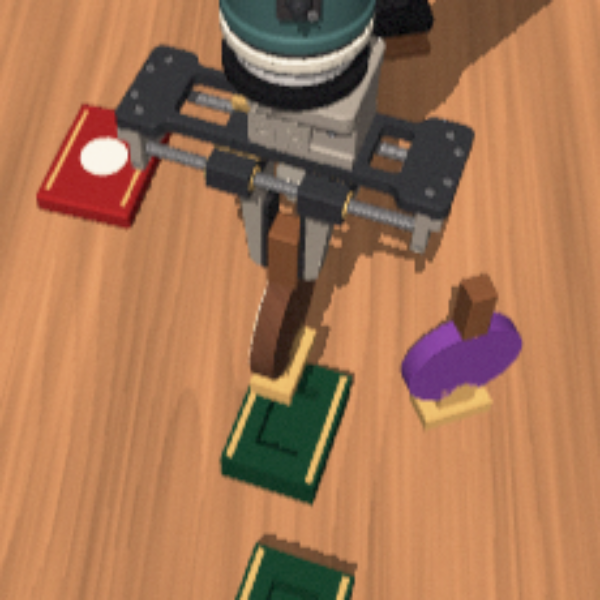

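The gauge is out of the mould and hanging plumb. I'll place it with the dial facing +y (yaw about 105°) so the side camera sees the face. The foot's 56 mm then lies along the land's 70 mm.

Call:
{"method": "drive_tool", "body": {
  "rows": [-0.15, 0, 0, -0.03, -0.5, 0.05, 0, -0.1, -1.1, 0.1, 0, -0.2, -1.9, 0.2, 0, -0.3, -2.8, 0.35, 0, -0.4, -3.7, 0.5, 0, -0.5, -4.6, 0.6, 0, -0.6, -5.5, 0.7, 0, -0.7, -6.4, 0.85, 0, -0.8, -7.3, 0.95, 0, -0.9, -8.1, 1.05, 0, -1.0, -8.7, 1.15, 0, -1.1]
}}

```text
time: 7.05
ee_pos: [0.5102, -0.0186, 0.2262]
ee_rot: [-1.149, -2.922, 0.003]
force: [-0.7, 0.9, -3.0]
gripper_width: 0.0199
finger_force: 12.0
```

```bash
python3 -c "
from h import *
plan([(0.481,-.215,.225)],np.radians(105.2));s=arm.read_state();print(s['ee_pos'],s['gripper_width'])"
```

```text
[-3.74 -5.46  0.05]
roll -1.014 q7 0.5762986660307007 R [[-0.73, 0.68, -0.0], [0.68, 0.73, -0.0], [0.0, -0.0, -1.0]]
[ 0.51020325 -0.01864597  0.22615149] 0.0198726152709911
```

Call:
{"method": "drive_tool", "body": {
  "rows": [-0.2, -0.3, 0, -0.1, -0.6, -0.85, 0, -0.2, -1.1, -1.5, 0, -0.3, -1.6, -2.3, 0, -0.4, -2.1, -3.1, 0, -0.5, -2.6, -3.8, 0, -0.6, -3.0, -4.5, 0, -0.7, -3.4, -5.0, 0.05, -0.8, -3.65, -5.35, 0.05, -0.9, -3.74, -5.46, 0.05, -1.0, -3.74, -5.46, 0.05, -1.01, -3.74, -5.46, 0.05, -1.01]
}}

```text
time: 8.05
ee_pos: [0.481, -0.2121, 0.2249]
ee_rot: [0.4, -3.115, -0.002]
force: [0.0, 0.6, -3.3]
gripper_width: 0.0197
finger_force: 12.0
```

Call:
{"method": "drive_tool", "body": {
  "rows": [0, 0, 0, 0, 0, 0, 0, 0, 0, 0, 0, 0, 0, 0, 0, 0, 0, 0, 0, 0, 0, 0, 0, 0, 0, 0, 0, 0, 0, 0, 0, 0, 0, 0, 0, 0, 0, 0, 0, 0]
}}

```text
time: 8.88
ee_pos: [0.4815, -0.2122, 0.2257]
ee_rot: [0.404, -3.115, 0.0]
force: [-1.1, -0.1, -3.9]
gripper_width: 0.0202
finger_force: 12.0
```

Run:
```python
from h import *
s=arm.camera("side")
for t in("gauge_foot","pointer_tip","mark_spot","gauge_grip","block_top"): print(t,[(round(d["p"],2),np.round(d["at"],1).tolist()) for d in arm.mark_of(t,"side")[:3]])
st=arm.read_state();print(st["ee_pos"],st["force"],st["qpos"])
cv2.imwrite("pics/c4.png",cv2.resize(s[90:210,320:440],(600,600),interpolation=cv2.INTER_CUBIC))
plan([(.481,-.215,.225)],np.radians(105.2))
```

```text
gauge_foot [(0.76, [400.7, 326.8]), (0.72, [379.0, 154.6])]
pointer_tip [(0.6, [377.8, 146.4])]
mark_spot []
gauge_grip [(0.77, [414.2, 287.1])]
block_top [(0.8, [377.3, 166.6])]
[ 0.48149808 -0.21224247  0.22567824] [-0.03135566  0.39624174 -3.9601235 ] [ 1.04279381  0.37950965 -0.84956528  1.85204151  0.32554485  1.05545685
  1.89398386]
[ 0.04 -0.08  0.02]
roll -0.007 q7 1.8939838629069152 R [[-0.97, -0.26, 0.0], [-0.26, 0.97, -0.0], [0.0, -0.0, -1.0]]
```

View pics/c4.png

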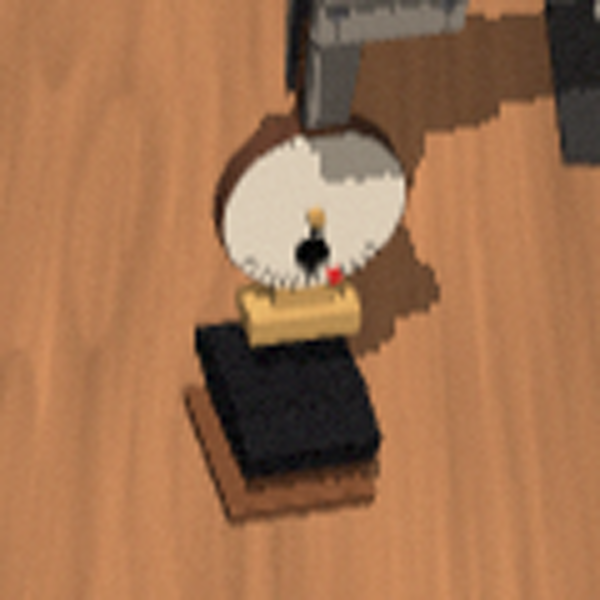

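The gauge hangs over the block facing the camera, with the red mark at crop (334,275), on the gauge's +y side (image right). The pivot is at (316,217) and the plumb pointer's bob at (312,250). Next I measure the mark angle.

```bash
cat >> h.py <<'E'
from scipy.optimize import least_squares
def redc(im,box=(90,230,310,450)):
    r0,r1,c0,c1=box; f=im[r0:r1,c0:c1].astype(float); w=np.clip(f[...,2]-f[...,1]*1.0-85,0,None)*(np.abs(f[...,1]-f[...,0])<45)
    n,l,s,c=cv2.connectedComponentsWithStats((w>0).astype(np.uint8))
    k=1+np.argmax([w[l==i].sum() for i in range(1,n)]); w=w*(l==k); g=np.mgrid[r0:r1,c0:c1]
    return np.array([(g[1]*w).sum(),(g[0]*w).sum()])/w.sum(), int((w>0).sum())
def dialc(im,box=(90,230,310,450)):
    r0,r1,c0,c1=box; h=im[r0:r1,c0:c1].astype(int); m=((h.max(2)-h.min(2)<75)&(h[...,1]>105)).astype(np.uint8)
    n,l,s,c=cv2.connectedComponentsWithStats(m); k=1+np.argmax(s[1:,4]); ys,xs=np.nonzero(l==k)
    hull=cv2.convexHull(np.c_[xs,ys].astype(np.int32)); e=cv2.fitEllipse(hull)
    M=np.zeros(m.shape,np.uint8); cv2.fillPoly(M,[hull],1); mm=cv2.moments(M,True)
    return np.array([mm["m10"]/mm["m00"]+c0,mm["m01"]/mm["m00"]+r0]), e[1], int(s[k,4])
E
python3 - <<'E'
from h import *
im=cv2.imread("pics/side0.png"); im=arm.camera("side")
red,n=redc(im); d,ax,a=dialc(im); print("red",red,n,"dial",d,ax,a)
s=arm.read_state(); R=Ro.from_rotvec(s["ee_rot"]).as_matrix(); gx,gy=R[:,1],R[:,0]
foot=s["ee_pos"]-np.array([0,0,.126]); piv=foot+[0,0,.072]+gx*.008
print("proj pivot",proj("side",piv),"foot",proj("side",foot))
th=np.linspace(0,6.28,73); C=np.array([proj("side",piv+.043*(gy*np.cos(t)+np.array([0,0,1])*np.sin(t))) for t in th]); print("model dial ctr",C.mean(0),C.max(0)-C.min(0))
off=d-C.mean(0); print("off",off)
for o in(off,(0,0)):
  f=lambda p:proj("side",piv+p[1]*(gy*np.sin(p[0])-np.array([0,0,np.cos(p[0])])))+o-red
  r=least_squares(f,[.4,.04],x_scale=[1,.1]).x; print("mark angle, radius",r)
E
```

```text
red [386.37105263 144.73421053] 7 dial [382.23196448 131.75471698] (29.36416244506836, 38.148136138916016) 812
proj pivot [381.32715914 131.85214865] foot [377.92275299 153.43158816]
model dial ctr [381.55231714 131.59634569] [35.3411007 30.0132949]
off [0.67964734 0.15837129]
mark angle, radius [0.35241518 0.04268501]
mark angle, radius [0.38469328 0.04403327]
```

Call:
{"method": "drive_tool", "body": {
  "rows": [0, -0.03, 0.15, 0, 0.03, -0.06, 0.4, 0, 0.03, -0.08, 0.7, 0, 0.03, -0.08, 0.9, 0, 0.03, -0.08, 1.0, 0, 0.03, -0.08, 1.0, 0, 0.03, -0.08, 1.0, 0]
}}

```text
time: 9.82
ee_pos: [0.4812, -0.2146, 0.1954]
ee_rot: [0.405, -3.115, -0.001]
force: [-0.8, -0.7, -2.4]
gripper_width: 0.02
finger_force: 12.0
```

Call:
{"method": "drive_tool", "body": {
  "rows": [0, 0, 0.05, 0, 0, 0, 0.1, 0, 0, 0, 0.15, 0, 0, 0, 0.2, 0, 0, 0, 0.25, 0, 0, 0, 0.28, 0, 0, 0, 0.28, 0, 0, 0, 0.28, 0, 0, 0, 0.28, 0]
}}

```text
time: 10.57
ee_pos: [0.4815, -0.2148, 0.1875]
ee_rot: [-0.404, 3.115, -0.0]
force: [1.1, -0.4, -1.4]
gripper_width: 0.0199
finger_force: 12.0
```

Run:
```python
from h import *
s=arm.camera("side")
for t in("gauge_foot","pointer_tip","block_top"): print(t,[(round(d["p"],2),np.round(d["at"],1).tolist()) for d in arm.mark_of(t,"side")[:3]])
st=arm.read_state();print(st["ee_pos"],st["force"],st["gripper_width"])
cv2.imwrite("pics/c5.png",cv2.resize(s[90:210,320:440],(600,600),interpolation=cv2.INTER_CUBIC))
```

```text
gauge_foot [(0.75, [403.2, 326.5]), (0.67, [379.2, 166.5])]
pointer_tip [(0.47, [377.5, 154.0])]
block_top [(0.67, [373.9, 166.8]), (0.32, [268.6, 235.6])]
[ 0.48143048 -0.21483387  0.18740703] [ 0.47275047  0.63585054 -1.35462506] 0.02002947212474798
```

View pics/c5.png

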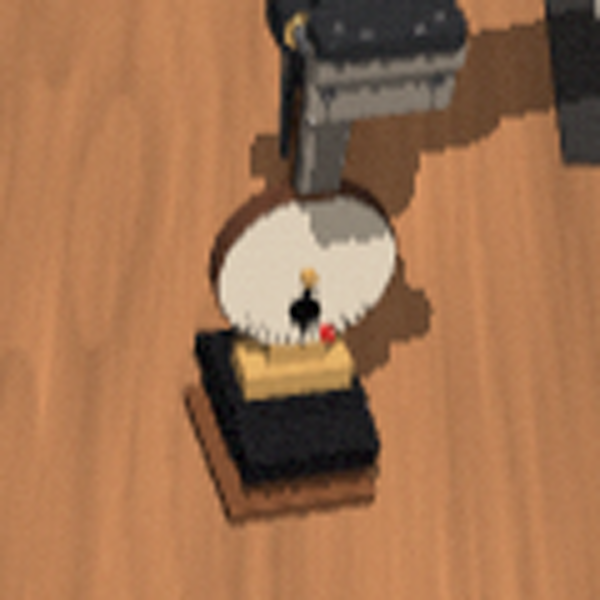

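The foot stands on the land with about 2.3 N of contact; in crop it spans (240–352, 395) against block edges 225–363. I'll recentre slightly away from the +y edge, press a bit more, then rock with a lighter grip.

Call:
{"method": "drive_tool", "body": {
  "rows": [0, 0, -0.2, 0, 0, 0, -0.35, 0, -0.1, 0.1, -0.35, 0, -0.1, 0.1, -0.2, 0, -0.1, 0.1, -0.1, 0, -0.1, 0.1, 0, 0, -0.1, 0.1, 0.07, 0, -0.1, 0.1, 0.1, 0, -0.1, 0.1, 0.1, 0, -0.1, 0.1, 0.1, 0]
}}

```text
time: 11.6
ee_pos: [0.4836, -0.2108, 0.1843]
ee_rot: [-0.405, 3.115, 0.001]
force: [0.7, 1.3, -0.8]
gripper_width: 0.0201
finger_force: 12.0
```

Call:
{"method": "drive_tool", "body": {
  "rows": [0, 0, 0, 0, 0.1, 0, -0.02, 0, 0.25, 0, -0.05, 0, 0.4, 0, -0.07, 0, 0.55, 0, -0.08, 0, 0.7, 0, -0.08, 0, 0.85, 0, -0.08, 0, 1.0, 0, -0.08, 0, 1.15, 0, -0.08, 0, 1.3, 0, -0.07, 0, 1.4, 0, -0.06, 0, 1.4, 0, -0.06, 0],
  "grip_force": 6
}}

```text
time: 12.6
ee_pos: [0.4419, -0.2221, 0.1859]
ee_rot: [0.403, -3.115, 0.0]
force: [-0.1, 1.8, -0.5]
gripper_width: 0.02
finger_force: 6.0
```

Run:
```python
from h import *
s=arm.camera("side")
st=arm.read_state();print(st["ee_pos"],st["force"],st["gripper_width"],st["finger_force"])
print(redc(s),dialc(s))
cv2.imwrite("pics/c6.png",cv2.resize(s[90:210,320:440],(600,600),interpolation=cv2.INTER_CUBIC))
```

```text
[ 0.44214819 -0.22207635  0.18597706] [-0.11259985  0.65063523 -0.34802653] 0.02018384760440606 5.9994786232709885
(array([388.05822785, 156.92658228]), 9) (array([388.38207547, 143.22169811]), (28.210599899291992, 36.604042053222656), 762)
```

View pics/c6.png

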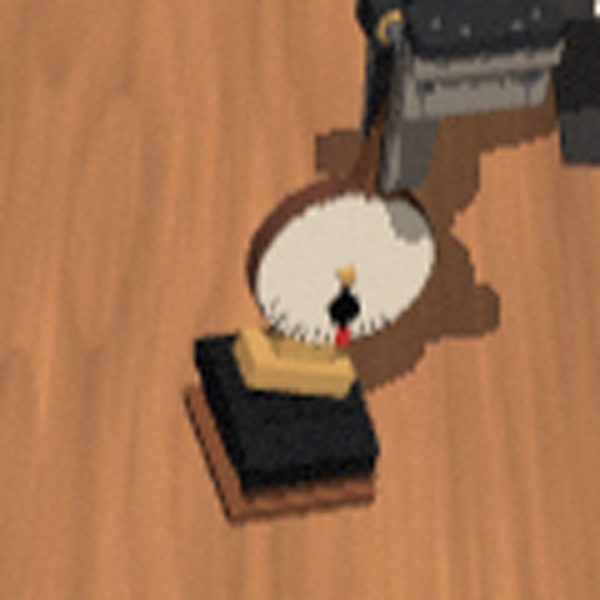

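The gauge rocks on its +y edge without slipping, and the red mark at crop (342,338) is nearly under the pointer bob at (344,305). I'll let it settle, then measure the residual angle.

Call:
{"method": "drive_tool", "body": {
  "rows": [0, 0, 0, 0, 0, 0, 0, 0, 0, 0, 0, 0, 0, 0, 0, 0, 0, 0, 0, 0, 0, 0, 0, 0, 0, 0, 0, 0, 0, 0, 0, 0, 0, 0, 0, 0, 0, 0, 0, 0, 0, 0, 0, 0]
}}

```text
time: 13.57
ee_pos: [0.4428, -0.2218, 0.1861]
ee_rot: [0.404, -3.115, 0.0]
force: [-2.0, 1.1, -0.3]
gripper_width: 0.0203
finger_force: 6.0
```

```bash
cat >> h.py <<'E'
def bobc(im,d):
    c,r=np.round(d).astype(int); f=im[r-1:r+17,c-12:c+13].astype(float); w=np.clip(90-f.max(2),0,None)
    n,l,s,q=cv2.connectedComponentsWithStats((w>0).astype(np.uint8)); k=1+np.argmax([w[l==i].sum() for i in range(1,n)]); w*=l==k
    g=np.mgrid[r-1:r+17,c-12:c+13]; return np.array([(g[1]*w).sum(),(g[0]*w).sum()])/w.sum()
def ang(c,uv,p0,gy,o):
    "angle/radius about p0 of pixel uv in the dial plane, o = pixel offset"
    f=lambda p:proj(c,p0+p[1]*(gy*np.sin(p[0])-np.array([0,0,np.cos(p[0])])))+o-uv
    return least_squares(f,[0,.035],x_scale=[1,.1]).x
def residual(im,ee,gx,gy,lean):
    d,_,_=dialc(im); red,n=redc(im); b=bobc(im,d)
    e3=np.array([0,0,1.]); up=e3*np.cos(lean)+gy*np.sin(lean)
    piv=ee+e3*.019-up*.073+gx*.008
    th=np.linspace(0,2*np.pi,73)[:-1]; C=np.array([proj("side",piv+.043*(gy*np.cos(t)+e3*np.sin(t))) for t in th]).mean(0)
    print("off",np.round(d-C,2),"red",np.round(ang("side",red,piv,gy,d-C),3),"bob",np.round(ang("side",b,piv,gy,d-C),3),n)
E
python3 - <<'E'
from h import *
a=np.radians(105.2); gx=np.array([np.cos(a),np.sin(a),0]); gy=np.array([-np.sin(a),np.cos(a),0])
def crop(f):  # earlier crops, back to native size
    im=np.zeros((480,640,3),np.uint8); im[90:210,320:440]=cv2.resize(cv2.imread(f),(120,120),interpolation=cv2.INTER_AREA); return im
residual(crop("pics/c4.png"),np.array([.4815,-.2122,.2257]),gx,gy,0)
residual(crop("pics/c5.png"),np.array([.4814,-.2148,.1874]),gx,gy,0)
for k in range(3):
    im=arm.camera("side"); s=arm.read_state(); residual(im,s["ee_pos"],gx,gy,.29)
print(s["ee_pos"],s["force"],s["time"])
E
```

```text
off [0.83 0.2 ] red [0.346 0.042] bob [0.067 0.024] 7
off [ 0.93 -0.02] red [0.329 0.043] bob [0.045 0.024] 8
off [0.57 0.35] red [0.085 0.042] bob [0.056 0.023] 9
off [0.58 0.33] red [0.085 0.042] bob [0.056 0.023] 9
off [0.57 0.33] red [0.085 0.042] bob [0.056 0.023] 9
[ 0.44274958 -0.22177921  0.18605765] [-1.4822061  -0.05495289 -0.55385431] 13.7167
```

Call:
{"method": "drive_tool", "body": {
  "rows": [0.05, 0, 0, 0, 0.12, 0, 0.01, 0, 0.2, 0, 0.02, 0, 0.2, 0, 0.02, 0, 0.2, 0, 0.02, 0, 0.2, 0, 0.02, 0, 0.2, 0, 0.02, 0, 0.2, 0, 0.02, 0, 0.2, 0, 0.02, 0, 0.2, 0, 0.02, 0, 0.2, 0, 0.02, 0, 0.2, 0, 0.02, 0]
}}

```text
time: 14.72
ee_pos: [0.4369, -0.2234, 0.1854]
ee_rot: [0.404, -3.115, 0.0]
force: [0.1, 0.3, -0.3]
gripper_width: 0.0196
finger_force: 6.0
```

Run:
```python
from h import *
a=np.radians(105.2); gx=np.array([np.cos(a),np.sin(a),0]); gy=np.array([-np.sin(a),np.cos(a),0])
im=arm.camera("side"); s=arm.read_state(); residual(im,s["ee_pos"],gx,gy,.33)
for t in("pointer_tip","mark_spot","gauge_foot","block_top","gauge_grip"): print(t,[(round(d["p"],2),np.round(d["at"],1).tolist()) for d in arm.mark_of(t,"side")[:3]])
print(s["ee_pos"],s["force"],s["time"])
d=dialc(im)[0]; e3=np.array([0,0,1.])
# reference plumb line drawn in through the measured bob
b=bobc(im,d); piv=s["ee_pos"]+e3*.019-(e3*np.cos(.33)+gy*np.sin(.33))*.073+gx*.008
p1=proj("side",piv);p2=proj("side",piv-e3*.045);v=(p2-p1)/np.linalg.norm(p2-p1)
print("bob",b,"plumb dir",v)
z=12;r0,c0=130,365;o=cv2.resize(im[r0:r0+50,c0:c0+50],None,fx=z,fy=z,interpolation=cv2.INTER_CUBIC)
f=lambda p:tuple(int(x) for x in np.round((np.array(p)+.5-[c0,r0])*z))
cv2.line(o,f(b-v*9),f(b+v*11),(255,255,0),1)
cv2.imwrite("pics/c7.png",o)
```

```text
off [0.5  0.28] red [0.048 0.043] bob [0.064 0.024] 6
pointer_tip [(0.5, [384.5, 155.8])]
mark_spot []
gauge_foot [(0.89, [379.3, 167.6]), (0.72, [400.6, 324.9])]
block_top [(0.72, [376.9, 165.3])]
gauge_grip [(0.74, [399.5, 119.7]), (0.55, [413.5, 284.5]), (0.18, [380.1, 163.7])]
[ 0.43694282 -0.22333069  0.18546185] [ 0.05565702  0.57348295 -0.72238894] 14.7667
bob [389.05376884 150.9919598 ] plumb dir [-0.12884974  0.99166413]
```

View pics/c7.png

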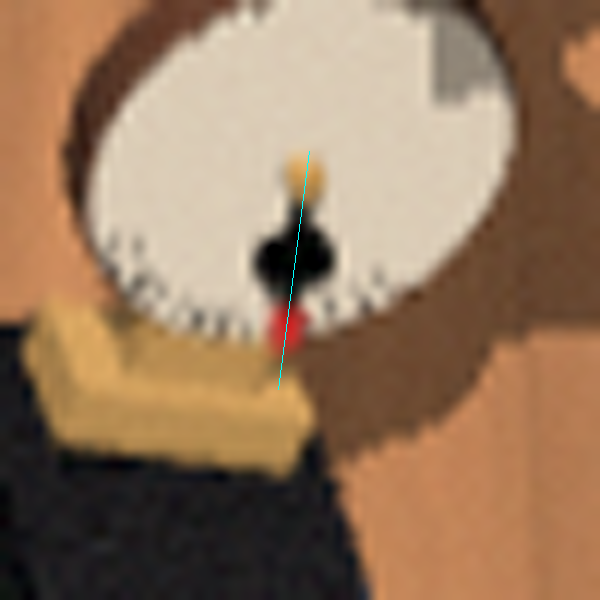

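The plumb line passes through the pin, the bob (292,255) and the red tab (287,327), so the pointer is on the mark to within about 0.02 rad. One small trim, settle and recheck.

Call:
{"method": "drive_tool", "body": {
  "rows": [0.03, 0, 0, 0, 0.06, 0, 0, 0, 0.06, 0, 0, 0, 0.06, 0, 0, 0, 0.06, 0, 0, 0, 0.06, 0, 0, 0, 0.06, 0, 0, 0, 0.06, 0, 0, 0, 0.06, 0, 0, 0, 0.06, 0, 0, 0, 0.06, 0, 0, 0, 0.06, 0, 0, 0]
}}

```text
time: 16.02
ee_pos: [0.4352, -0.2238, 0.1854]
ee_rot: [0.404, -3.115, -0.0]
force: [0.9, 1.2, 0.0]
gripper_width: 0.0198
finger_force: 6.0
```

Call:
{"method": "drive_tool", "body": {
  "rows": [0, 0, 0, 0, 0, 0, 0, 0, 0, 0, 0, 0, 0, 0, 0, 0, 0, 0, 0, 0, 0, 0, 0, 0, 0, 0, 0, 0, 0, 0, 0, 0, 0, 0, 0, 0, 0, 0, 0, 0, 0, 0, 0, 0, 0, 0, 0, 0]
}}

```text
time: 17.02
ee_pos: [0.4352, -0.2238, 0.1855]
ee_rot: [0.404, -3.115, 0.0]
force: [0.2, 1.4, 0.0]
gripper_width: 0.0197
finger_force: 6.0
```

Run:
```python
from h import *
a=np.radians(105.2); gx=np.array([np.cos(a),np.sin(a),0]); gy=np.array([-np.sin(a),np.cos(a),0])
F=[]
for k in range(5):
    im=arm.camera("side"); s=arm.read_state(); F.append(s["force"])
residual(im,s["ee_pos"],gx,gy,.34); print(s["ee_pos"],np.mean(F,0),s["gripper_width"],s["time"])
lean=.34;e3=np.array([0,0,1.]);b=bobc(im,dialc(im)[0]);r=redc(im)[0];v=np.array([-.129,.992]);print("red off line px",np.cross(v,r-b)*-1)
```

```text
off [0.45 0.09] red [0.028 0.043] bob [0.069 0.024] 7
[ 0.43521961 -0.22379922  0.18548502] [ 0.5336432   0.96924659 -0.43415848] 0.020237885881333757 17.2667
red off line px -0.19005346104351717<stdin>:7: DeprecationWarning: Arrays of 2-dimensional vectors are deprecated. Use arrays of 3-dimensional vectors instead. (deprecated in NumPy 2.0)
```

```bash
python3 -c "
from station import arm
print(arm.finish_job())"
```

```text
the job is handed in; nothing more can be done
None
```

I handed the job in at about 17 s, and no verdict came back. The gauge is still in the gripper, leaning on its +y foot edge on the block, with the pointer at rest within about 0.02 rad of the red mark by my camera estimate. The foot presses with roughly 3 N (about 9 mm of sink, short of the 16 mm stop), and I did not touch the lid, calipers or disc.

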